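# Serve an order of three ingots at the calligraphy stall

### The arm

A 6-joint arm with a two-finger parallel gripper is mounted at the origin on the work surface. World frame = base frame: x ahead of the robot, y to its left, z up, the work surface at z = 0. Lengths are in m, angles in degrees, forces in N, time in s.
With the tool pointing down it reaches from about 0.4 to 0.825 m from the base axis. Payload 7 kg.
Tool frame: the origin (TCP) lies midway between the tips of the shut fingers; the grasp point (between the pads) lies grip_depth behind it (grip_depth is the distance from the TCP to the grasp point, in m); z points along the fingers, y is the direction in which the jaws open and shut (so a half turn about z gives the same grasp; the last joint's range is limited). The gripper opens to 85 mm and grips with 20 to 120 N. Pads are 22 mm wide; open, the fingers measure 114 mm over their backs; the gripper's body (76 mm by 85 mm) begins 54 mm behind the grasp point. The pads swing forward as they close: fully open they stand 13 mm farther back than shut.
Start: joints at [82.053, 20.546, 0.682, 0, -70.136, -16.507], TCP at [0.279, 0.614, 0.231] pointing down, gripper open.
Joint ranges: [-176.03, 176.03], [-82.01, 121.73], [-58.28, 71.71], [-173.87, 95.51], [-174.79, -0.11], [-173.66, 173.66]. Speed limits (degrees/s): [136.94, 136.94, 172.46, 180, 180, 180].

### API

Orientations are given as [roll, pitch, yaw] about the fixed x, y, z axes, in that order (R = Rz(yaw) Ry(pitch) Rx(roll)).
In Python, from cell import sense, capture, camera_info, sign_off, outline_of, grip_depth gives the robot as it stands.
- The arm moves only by the shell command python3 -m pendant 'ROWS' [FORCE]. ROWS is JSON, a list of rows, each an object with "jaw": the finger opening in mm, from 0 to 85.4; "offset": the shift along the tool's x, y, z in mm, a list of three; "roll": the turn about the tool's z in degrees. A call has 1 to 12 rows; each row shifts and turns the commanded pose from where the row before left it, along the tool's axes as they then stand; what a row does not reach is not made up. A row lasts 1/10 s, in which the tool goes at most 50 mm and 8.59 degrees, less where a joint would pass 70% of its speed; a pose out of reach is approached as far as the arm can. A call is refused whole if a number of a shift passes 50 or a number of a turn 8.59, either way. A call with a gripper value outside its range is refused whole. The fingers move at their own pace and stop on an object; FORCE is the grip in N (left out, the last holds). Time passes only in rows, so rows that do not move let the fingers close. It gives the time, the measured TCP pose, the force and the opening at its end, in the units of the state.
- sense(): the state, without advancing time (a new reading comes with each control period).
- capture(name): name is "scene" or "top" or "wrist"; returns the picture (420x560x3 uint8, red, green, blue); there is no depth.
- camera_info(name): a dict with "fx", "fy", "cx", "cy" (pixels), "D" ([k1, k2, p1, p2, k3] as OpenCV has them; the pictures are not rectified), "rvec" (rotation vector, rad) and "tvec" (3), from world to camera coordinates, as OpenCV has them; the wrist camera has in their place "hand_eye" (4x4, takes a point from camera to tool coordinates, whose origin is the TCP and whose axes are the flange's). Camera axes: x right, y down, z forward; pixel columns grow to the right and rows downward; lengths in m; the calibration is good to about 2 mm. A picture is of the moment at which its call begins: read the wrist's pose just before it. camera_info takes no time and is no camera call.
- sign_off(): hands the job in, once; it reports no verdict.
Trained networks look in the newest picture that a camera, given by its name, has taken for a name from the list of things; names that differ only in an ending like _2 or _b are one class to them, and where a whole thing is asked for, a point or a joint stands for the part that bears it (a point fixed in the world has none). Each returns a list of dicts, best first, with "score" (0 to 1); they miss things now and then, are a little off and sometimes report something else, mostly with a low value. They report only what shows in the picture. A call takes as long as a camera call.
- outline_of(camera, thing): "pixels" (420x560 bool, what is visible of it) and "centre" ([column, row] in pixels, amid what is visible of it).
The state is a dict: "time": time; "qpos": joint angles; "joint_velocities": joint speeds; "effort": joint torques, N m; "position": TCP position; "ee_rot": TCP orientation; "wrist_force": force on the tool from outside, world axes, zero at the start; "torque": the same for the moment, N m; "finger_gap": finger opening in m.
Only numpy, scipy, OpenCV 4.12 (cv2) and the standard library are available. Lean on these libraries where they do the work, as an engineer would, in place of code of your own. Each camera call takes 0.05 s, during which the arm holds its last target. There are 200 camera calls.

### The job

A customer has ordered three of the small brass ingots: put exactly three of the four into the round brass dish and leave the fourth on the table. Then take the upright tab on the wooden box, slide its sprung shutter half open, so that the red packets are uncovered but the takings behind the partition are not, and finish while still holding the shutter there (let go and it springs shut). Never open it well past half, and do not disturb the large ingot, the glue bottle or the book.

Things in the scene. Friction and masses are not known exactly. Their poses are not given: they have to be found in the camera images.
- ingot1: small brass boat-shaped ingot, 57 long (its x) x 24 wide (its y, flat upright sides, grip here) x 24 mm high, about 120 g; two upturned ends and a dome in the middle; origin at the centre of its underside, z up; all four small ingots are alike
- ingot2: small brass boat-shaped ingot, 57 long (its x) x 24 wide (its y, flat upright sides, grip here) x 24 mm high, about 120 g; two upturned ends and a dome in the middle; origin at the centre of its underside, z up; all four small ingots are alike
- ingot3: small brass boat-shaped ingot, 57 long (its x) x 24 wide (its y, flat upright sides, grip here) x 24 mm high, about 120 g; two upturned ends and a dome in the middle; origin at the centre of its underside, z up; all four small ingots are alike
- ingot4: small brass boat-shaped ingot, 57 long (its x) x 24 wide (its y, flat upright sides, grip here) x 24 mm high, about 120 g; two upturned ends and a dome in the middle; origin at the centre of its underside, z up; all four small ingots are alike
- dish: loose round brass dish, about 180 mm across the rim, flat inside to a radius of about 75 mm; rim 24 mm high, floor 5 mm thick; 600 g; origin at the centre of its underside, z up. On one side of the ingots, the box on the other
- packet_box: fixed wooden box, 130 (x) x 240 (y) mm, rails 52 mm high; origin at the centre of its underside, on the table; the shutter opens along its +y. Its mouth, 100 x 100 mm, is centred at y = -55 mm and halved by a partition: red packets at -y, coins (takings) at +y. A steel tick on each rail marks the partition, where the trailing (-y) edge of the shutter stands at half travel
- shutter (a joint): travel of the steel shutter plate over the mouth, m: 0 = shut, 0.10 = fully open, 0.05 = half open; it grows as the shutter moves along the +y of the box. A spring pulls it shut with about 3 N at 0, rising evenly to about 9 N at half and 14 N fully open. Top face of the plate 46 mm above the table
- shutter_tab: upright black tab fixed to the middle of the shutter plate: 40 (its x) x 12 (its y, the sliding direction) x 40 mm high, free on all sides; origin at the centre of its foot, 46 mm above the table, so its top is 86 mm above the table; axes as those of the box. Moves with the shutter
- big_ingot: large brass ingot of the same shape, 80 x 34 x 34 mm, a paperweight that is not for sale: leave alone; it stands among the small ones; origin at the centre of its underside
- glue_bottle: standing white bottle with an orange cap, 48 mm across, 110 mm high, beyond the ingots: leave alone; origin at the centre of its underside
- book: yellow and red book lying flat, 110 x 160 x 24 mm, near the far edge of the table: leave alone; origin at the centre of its underside

How it is judged:
By the outcome, as a careful person would: the job done as asked, in the order asked, and still so for the second after the job is handed in, while the arm keeps its last pose, push and grip.
It also fails if it takes over 72 s, if anything falls off the work surface, if the arm or the gripper's body presses on something with over 40 N, if the wrist force passes 120 N, or if a joint passes its speed limit or range.

## Working session

There is one attempt and no reset: what is moved stays moved. The work goes in short steps, Python scripts to look and compute and a shell command to move; the robot and the scene stay as the last step left them, time stands still between calls to the robot, and variables do not carry over. Pictures are saved under pics/ and viewed, about 8 in all and at most 12, crops included, and the job is handed in when it is done.

```bash
ls; mkdir -p pics; cat > h.py <<'E'
import numpy as np, cv2
from cell import *
from scipy.spatial.transform import Rotation as R
def save(n,f): 
    im=capture(n); cv2.imwrite('pics/'+f,im[:,:,::-1]); return im
def ray(cam,uv,z,s=None):
    c=camera_info(cam); K=np.array([[c['fx'],0,c['cx']],[0,c['fy'],c['cy']],[0,0,1]])
    p=cv2.undistortPoints(np.array(uv,float).reshape(-1,1,2),K,np.array(c['D'],float)).reshape(-1,2)
    d=np.c_[p,np.ones(len(p))]
    if 'hand_eye' in c:
        H=np.array(c['hand_eye']); T=np.eye(4); T[:3,:3]=R.from_euler('xyz',s['ee_rot'],degrees=True).as_matrix(); T[:3,3]=s['position']
        M=T@H; Rw=M[:3,:3]; o=M[:3,3]
    else:
        Rc=cv2.Rodrigues(np.array(c['rvec'],float))[0]; Rw=Rc.T; o=-Rw@np.array(c['tvec'],float).ravel()
    d=d@Rw.T
    return o+d*((z-o[2])/d[:,2])[:,None]
E
python3 - <<'E'
from h import *
print(sense(),grip_depth)
a=save('top','t1.png'); b=save('scene','s1.png')
cv2.imwrite('pics/both.png',cv2.resize(np.hstack([a,b])[:,:,::-1],(800,300)))
for t,z in [('ingot1',.012),('dish',.02),('packet_box',.05),('shutter_tab',.086),('big_ingot',.017),('glue_bottle',.1),('book',.024)]:
  for o in outline_of('top',t):
    m=o['pixels'].astype(np.uint8)
    ys,xs=np.nonzero(m)
    if len(xs)<5: continue
    w=ray('top',np.c_[xs,ys],z)[:,:2].astype(np.float32)
    (c,s,an)=cv2.minAreaRect(w*1000)
    print(t,round(o['score'],2),np.round(o['centre']),len(xs),np.round(w.mean(0),3),np.round(c),np.round(s),round(an,1))
E
```

```text
pics
{'time': 0.0, 'qpos': array([ 8.20528976e+01,  2.05915135e+01,  6.34541829e-01, -2.03696236e-02,
       -7.01378729e+01, -1.65043088e+01]), 'joint_velocities': array([ 0.06575507,  0.03943928, -0.0755421 ,  0.06016656, -0.12178387,
       -0.11461949]), 'effort': array([ 1.45966519e-04, -5.83330286e+01,  2.93417001e+01,  6.93663195e+00,
       -5.80288412e-03, -1.09163119e-05]), 'position': array([0.27924683, 0.61399214, 0.23036787]), 'ee_rot': array([ 1.79903623e+02, -8.58691285e-03, -2.44583406e+01]), 'wrist_force': array([-1.48653633, -0.02580855,  0.07081152]), 'torque': array([-0.00120585, -0.02091081, -0.01320464]), 'finger_gap': 0.08532974493145119} 0.0187
ingot1 0.68 [286. 181.] 278 [ 0.677 -0.022] [677. -22.] [56. 27.] 29.8
ingot1 0.62 [243. 280.] 287 [0.452 0.063] [452.  63.] [25. 56.] 80.6
ingot1 0.57 [231. 237.] 233 [0.55 0.09] [551.  90.] [53. 21.] 28.5
ingot1 0.54 [309. 232.] 238 [ 0.562 -0.075] [563. -75.] [53. 22.] 0.9
dish 0.65 [428. 263.] 5759 [ 0.498 -0.328] [ 499. -328.] [177. 182.] 64.8
packet_box 0.66 [134. 240.] 7509 [0.535 0.291] [535. 290.] [250. 135.] 81.6
shutter_tab 0.7 [156. 244.] 200 [0.527 0.237] [527. 237.] [20. 41.] 80.3
big_ingot 0.76 [306. 280.] 603 [ 0.455 -0.073] [455. -73.] [80. 36.] 17.6
glue_bottle 0.75 [269. 125.] 546 [0.77 0.01] [772.   9.] [64. 43.] 1.6
book 0.7 [187. 132.] 3664 [0.771 0.192] [771. 192.] [164. 115.] 89.8
```

View pics/t1.png

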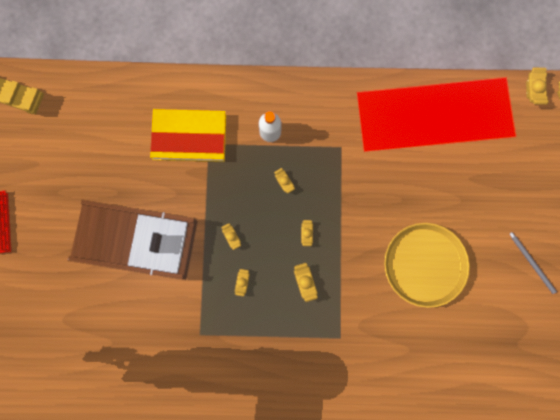

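View pics/s1.png

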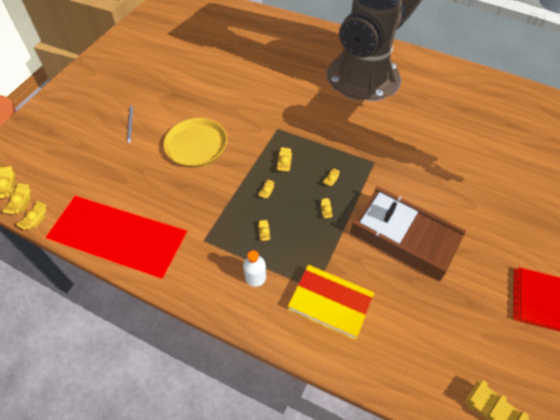

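The top view shows the four small ingots at (286,181), (243,280), (231,237) and (309,232), and the big one at (306,280). The dish is at (428,263) and the box tab at (156,244), with the mouth on the right, so the shutter opens towards world +y. The network outlines agree with this. I'll take ingots D (309,232), A (286,181) and B (243,280), and leave C.

```bash
python3 -m pendant '[{"jaw":48,"offset":[0,0,0],"roll":-8.5},{"jaw":48,"offset":[0,0,0],"roll":-8.5},{"jaw":48,"offset":[0,0,0],"roll":-8.4},{"jaw":48,"offset":[18,45,0],"roll":0},{"jaw":48,"offset":[18,45,0],"roll":0},{"jaw":48,"offset":[18,45,0],"roll":0},{"jaw":48,"offset":[18,45,0],"roll":0},{"jaw":48,"offset":[18,45,0],"roll":0},{"jaw":48,"offset":[18,45,0],"roll":0},{"jaw":48,"offset":[18,45,0],"roll":0},{"jaw":48,"offset":[18,45,0],"roll":0},{"jaw":48,"offset":[18,45,0],"roll":0}]' 40
cat >> h.py <<'E'
def to(x,y,z,yaw):
    s=sense(); M=R.from_euler('xyz',s['ee_rot'],degrees=True).as_matrix()
    r=-((yaw-s['ee_rot'][2]+90)%180-90)
    d=np.array([x,y,z])-s['position']; y2=np.radians(s['ee_rot'][2]-r); c,sn=np.cos(y2),np.sin(y2)
    print('t',round(s['time'],2),'pos',np.round(s['position']*1000,1),np.round(s['ee_rot'],1),'gap',round(s['finger_gap']*1000,1),'F',np.round(s['wrist_force'],1))
    print('  roll first',round(r,1),'then off',np.round(np.array([c*d[0]+sn*d[1],sn*d[0]-c*d[1],-d[2]])*1000,1))
E
python3 -c "
from h import *
to(.562,-.075,.12,.9)"
```

```text
time: 1.65
position: [0.4484, 0.2104, 0.2318]
ee_rot: [-180.0, -0.0, 1.0]
wrist_force: [0.8, 0.2, -1.0]
finger_gap: 0.0477
t 1.65 pos [448.4 210.4 231.8] [-180.   -0.    1.] gap 47.7 F [ 0.8  0.2 -1. ]
  roll first 0.1 then off [109.1 287.1 111.8]
```

```bash
python3 -m pendant '[{"jaw":48,"offset":[15.6,41,14],"roll":0},{"jaw":48,"offset":[15.6,41,14],"roll":0},{"jaw":48,"offset":[15.6,41,14],"roll":0},{"jaw":48,"offset":[15.6,41,14],"roll":0},{"jaw":48,"offset":[15.6,41,14],"roll":0},{"jaw":48,"offset":[15.6,41,14],"roll":0},{"jaw":48,"offset":[15.6,41,14],"roll":0},{"jaw":48,"offset":[0,0,0],"roll":0},{"jaw":48,"offset":[0,0,0],"roll":0}]'
cat >> h.py <<'E'
def wlook(thing,z,f=None):
    s=sense(); im=capture('wrist')
    if f: cv2.imwrite('pics/'+f,im[:,:,::-1])
    for o in outline_of('wrist',thing):
        ys,xs=np.nonzero(o['pixels'])
        if len(xs)<20: continue
        w=ray('wrist',np.c_[xs,ys],z,s)[:,:2].astype(np.float32)*1000
        c,sz,an=cv2.minAreaRect(w)
        yaw=an if sz[0]>sz[1] else an-90
        print(thing,round(o['score'],2),np.round(o['centre']),np.round(w.mean(0)),'rect',np.round(c),np.round(sz),'yaw',round(yaw,1))
E
python3 -c "
from h import *
wlook('ingot1',.012,'w1.png'); to(.562,-.075,.003,.9)"
```

```text
time: 2.55
position: [0.5618, -0.0742, 0.1326]
ee_rot: [180.0, 0.1, 0.8]
wrist_force: [1.2, 0.7, -0.2]
finger_gap: 0.0479
ingot1 0.97 [ 91. 214.] [551.  89.] rect [551.  88.] [57. 33.] yaw 28.7
ingot1 0.88 [134. 303.] [464.  59.] rect [462.  60.] [26. 29.] yaw -8.3
ingot1 0.71 [286. 206.] [561. -75.] rect [560. -75.] [57. 24.] yaw 0.2
ingot1 0.6 [213.  52.] [677. -22.] rect [677. -22.] [58. 25.] yaw 32.2
t 2.65 pos [562.1 -72.6 133.7] [-180.   -0.    1.] gap 47.9 F [-0.4  0.8  1. ]
  roll first 0.1 then off [-1.000e-01  2.400e+00  1.307e+02]
```

View pics/w1.png

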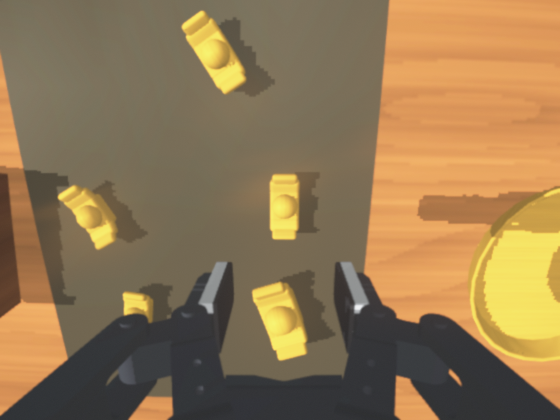

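The wrist view matches the top view: D is at (285,206), directly ahead, and A is at (213,52). I'll descend on D, close and lift.

```bash
python3 -m pendant '[{"jaw":48,"offset":[-1,2,43],"roll":0},{"jaw":48,"offset":[0,0,43],"roll":0},{"jaw":48,"offset":[0,0,28],"roll":0},{"jaw":48,"offset":[0,0,14],"roll":0},{"jaw":15,"offset":[0,0,0],"roll":0},{"jaw":15,"offset":[0,0,0],"roll":0},{"jaw":15,"offset":[0,0,0],"roll":0},{"jaw":15,"offset":[0,0,0],"roll":0},{"jaw":15,"offset":[0,0,0],"roll":0}]' 45
python3 -c "
from h import *
to(.466,-.328,.10,0)"
```

```text
time: 3.55
position: [0.5616, -0.0748, 0.0062]
ee_rot: [-180.0, -0.1, 0.9]
wrist_force: [0.2, 0.5, -1.7]
finger_gap: 0.0222
t 3.55 pos [561.6 -74.8   6.2] [-1.8e+02 -1.0e-01  9.0e-01] gap 22.2 F [ 0.2  0.5 -1.7]
  roll first 0.9 then off [-95.6 253.2 -93.8]
```

```bash
python3 -m pendant '[{"jaw":15,"offset":[0,0,-30],"roll":0.9},{"jaw":15,"offset":[0,0,-40],"roll":0},{"jaw":15,"offset":[-16,42,-6],"roll":0},{"jaw":15,"offset":[-16,42,-6],"roll":0},{"jaw":15,"offset":[-16,42,-6],"roll":0},{"jaw":15,"offset":[-16,42,0],"roll":0},{"jaw":15,"offset":[-16,42,0],"roll":0},{"jaw":15,"offset":[-16,43,0],"roll":0},{"jaw":15,"offset":[0,0,0],"roll":0}]'
python3 -c "
from h import *
to(.466,-.328,.014,0);wlook('dish',.02,'w2.png')"
```

```text
time: 4.45
position: [0.463, -0.3321, 0.0935]
ee_rot: [180.0, 0.0, -0.2]
wrist_force: [0.1, -0.1, -1.1]
finger_gap: 0.0225
t 4.45 pos [ 463.  -332.1   93.5] [180.    0.   -0.2] gap 22.5 F [ 0.1 -0.1 -1.1]
  roll first -0.2 then off [ 3.  -4.1 79.5]
dish 0.67 [280. 151.] [ 513. -328.] rect [ 505. -328.] [170. 181.] yaw -87.6
```

View pics/w2.png

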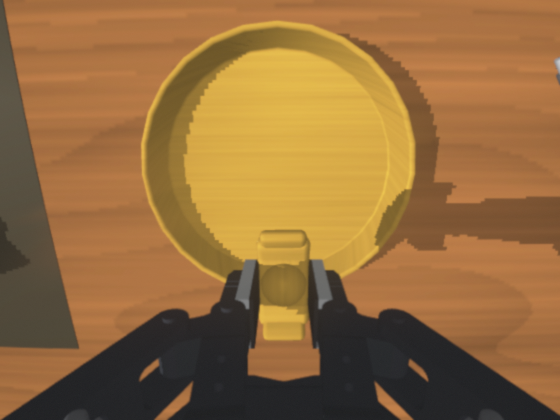

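D is held squarely over the near part of the dish; its front end shows at (284,235).

```bash
python3 -m pendant '[{"jaw":15,"offset":[3,-4,35],"roll":0},{"jaw":15,"offset":[0,0,30],"roll":0},{"jaw":15,"offset":[0,0,15],"roll":0},{"jaw":15,"offset":[0,0,0],"roll":0},{"jaw":36,"offset":[0,0,0],"roll":0},{"jaw":36,"offset":[0,0,0],"roll":0},{"jaw":36,"offset":[0,0,0],"roll":0},{"jaw":36,"offset":[0,0,-40],"roll":0},{"jaw":48,"offset":[0,0,-50],"roll":0},{"jaw":48,"offset":[0,0,-20],"roll":0},{"jaw":48,"offset":[0,0,0],"roll":0}]'
python3 -c "
from h import *
to(.677,-.022,.13,31)"
```

```text
time: 5.65
position: [0.4706, -0.325, 0.128]
ee_rot: [179.8, -0.4, 0.1]
wrist_force: [0.5, -0.6, 0.7]
finger_gap: 0.0483
t 5.65 pos [ 470.6 -325.   128. ] [ 1.798e+02 -4.000e-01  1.000e-01] gap 48.3 F [ 0.5 -0.6  0.7]
  roll first -30.9 then off [ 332.9 -153.4   -2. ]
```

```bash
python3 -m pendant '[{"jaw":48,"offset":[25.8,-37.9,0],"roll":0},{"jaw":48,"offset":[25.8,-37.9,0],"roll":0},{"jaw":48,"offset":[25.8,-37.9,0],"roll":0},{"jaw":48,"offset":[25.8,-37.9,0],"roll":0},{"jaw":48,"offset":[25.8,-37.9,0],"roll":0},{"jaw":48,"offset":[25.8,-37.9,0],"roll":0},{"jaw":48,"offset":[25.8,-37.9,0],"roll":0},{"jaw":48,"offset":[25.8,-37.9,0],"roll":0},{"jaw":48,"offset":[0,0,0],"roll":-7.8},{"jaw":48,"offset":[0,0,0],"roll":-7.8},{"jaw":48,"offset":[0,0,0],"roll":-7.8},{"jaw":48,"offset":[0,0,0],"roll":-7.5}]'
python3 -c "
from h import *
to(.677,-.022,.005,31);wlook('ingot1',.012,'w3.png')"
```

```text
time: 6.85
position: [0.674, -0.0204, 0.1225]
ee_rot: [-180.0, 0.0, 31.3]
wrist_force: [-1.0, 0.1, 0.3]
finger_gap: 0.048
t 6.85 pos [674.  -20.4 122.5] [-180.     0.    31.3] gap 48.0 F [-1.   0.1  0.3]
  roll first 0.3 then off [  1.8   2.9 117.5]
ingot1 0.9 [100. 261.] [549.  88.] rect [548.  86.] [58. 31.] yaw 29.4
ingot1 0.64 [ 85. 338.] [469.  71.] rect [468.  71.] [ 4. 20.] yaw -14.8
ingot1 0.56 [287. 207.] [676. -23.] rect [675. -24.] [57. 24.] yaw 33.3
```

```bash
python3 -m pendant '[{"jaw":48,"offset":[1,3,40],"roll":-1},{"jaw":48,"offset":[0,0,40],"roll":0},{"jaw":48,"offset":[0,0,25],"roll":0},{"jaw":48,"offset":[0,0,12],"roll":0},{"jaw":15,"offset":[0,0,0],"roll":0},{"jaw":15,"offset":[0,0,0],"roll":0},{"jaw":15,"offset":[0,0,0],"roll":0},{"jaw":15,"offset":[0,0,0],"roll":0},{"jaw":15,"offset":[0,0,0],"roll":0},{"jaw":15,"offset":[0,0,-30],"roll":0},{"jaw":15,"offset":[0,0,-45],"roll":0},{"jaw":15,"offset":[0,0,-20],"roll":0}]'
python3 -c "
from h import *
to(.529,-.302,.11,0)"
```

```text
time: 8.15
position: [0.6787, -0.0227, 0.1059]
ee_rot: [179.9, -0.3, 32.0]
wrist_force: [1.0, -0.2, -0.5]
finger_gap: 0.0219
t 8.15 pos [678.7 -22.7 105.9] [179.9  -0.3  32. ] gap 21.9 F [ 1.  -0.2 -0.5]
  roll first 32.0 then off [-149.7  279.3   -4.1]
```

```bash
python3 -m pendant '[{"jaw":15,"offset":[0,0,0],"roll":8},{"jaw":15,"offset":[0,0,0],"roll":8},{"jaw":15,"offset":[0,0,0],"roll":8},{"jaw":15,"offset":[0,0,0],"roll":8},{"jaw":15,"offset":[-21.4,39.9,0],"roll":0},{"jaw":15,"offset":[-21.4,39.9,0],"roll":0},{"jaw":15,"offset":[-21.4,39.9,0],"roll":0},{"jaw":15,"offset":[-21.4,39.9,0],"roll":0},{"jaw":15,"offset":[-21.4,39.9,0],"roll":0},{"jaw":15,"offset":[-21.4,39.9,0],"roll":0},{"jaw":15,"offset":[-21.4,39.9,0],"roll":0},{"jaw":15,"offset":[0,0,0],"roll":0}]'
python3 -c "
from h import *
to(.529,-.302,.014,0)"
```

```text
time: 9.35
position: [0.5239, -0.3056, 0.1018]
ee_rot: [180.0, 0.0, -0.3]
wrist_force: [-0.2, 0.1, -1.6]
finger_gap: 0.0222
t 9.35 pos [ 523.9 -305.6  101.8] [180.    0.   -0.3] gap 22.2 F [-0.2  0.1 -1.6]
  roll first -0.3 then off [ 5.1 -3.6 87.8]
```

```bash
python3 -m pendant '[{"jaw":15,"offset":[5,-3,40],"roll":0},{"jaw":15,"offset":[0,0,32],"roll":0},{"jaw":15,"offset":[0,0,15],"roll":0},{"jaw":15,"offset":[0,0,0],"roll":0},{"jaw":36,"offset":[0,0,0],"roll":0},{"jaw":36,"offset":[0,0,0],"roll":0},{"jaw":36,"offset":[0,0,0],"roll":0},{"jaw":36,"offset":[0,0,-40],"roll":0},{"jaw":48,"offset":[0,0,-50],"roll":0},{"jaw":48,"offset":[0,0,-20],"roll":0},{"jaw":48,"offset":[0,0,0],"roll":0}]'
python3 -c "
from h import *
to(.452,.063,.13,0)"
```

```text
time: 10.45
position: [0.5342, -0.2997, 0.1293]
ee_rot: [179.9, -0.5, -0.0]
wrist_force: [-0.5, -0.9, -1.2]
finger_gap: 0.0479
t 10.45 pos [ 534.2 -299.7  129.3] [179.9  -0.5  -0. ] gap 47.9 F [-0.5 -0.9 -1.2]
  roll first -0.0 then off [ -82.2 -362.7   -0.7]
```

```bash
python3 -m pendant '[{"jaw":48,"offset":[-10.2,-45.2,0],"roll":0},{"jaw":48,"offset":[-10.2,-45.2,0],"roll":0},{"jaw":48,"offset":[-10.2,-45.2,0],"roll":0},{"jaw":48,"offset":[-10.2,-45.2,0],"roll":0},{"jaw":48,"offset":[-10.2,-45.2,0],"roll":0},{"jaw":48,"offset":[-10.2,-45.2,0],"roll":0},{"jaw":48,"offset":[-10.2,-45.2,0],"roll":0},{"jaw":48,"offset":[-10.2,-45.2,0],"roll":0},{"jaw":48,"offset":[0,0,0],"roll":4.7},{"jaw":48,"offset":[0,0,0],"roll":4.7},{"jaw":48,"offset":[0,0,0],"roll":0}]'
python3 -c "
from h import *
wlook('ingot1',.012);to(.452,.063,.005,-9.4)"
```

```text
time: 11.55
position: [0.45, 0.0632, 0.1241]
ee_rot: [-180.0, 0.0, -9.5]
wrist_force: [-0.4, 0.1, 0.7]
finger_gap: 0.0481
ingot1 0.97 [281. 204.] [451.  63.] rect [450.  63.] [24. 57.] yaw -8.7
t 11.65 pos [450.3  62.6 124.2] [180.    0.   -9.3] gap 48.1 F [ 0.3  0.1 -0.5]
  roll first 0.1 then off [  1.6  -0.7 119.2]
```

```bash
python3 -m pendant '[{"jaw":48,"offset":[0,0,42],"roll":0},{"jaw":48,"offset":[0,0,40],"roll":0},{"jaw":48,"offset":[0,0,25],"roll":0},{"jaw":48,"offset":[0,0,12],"roll":0},{"jaw":15,"offset":[0,0,0],"roll":0},{"jaw":15,"offset":[0,0,0],"roll":0},{"jaw":15,"offset":[0,0,0],"roll":0},{"jaw":15,"offset":[0,0,0],"roll":0},{"jaw":15,"offset":[0,0,0],"roll":0},{"jaw":15,"offset":[0,0,-30],"roll":0},{"jaw":15,"offset":[0,0,-45],"roll":0},{"jaw":15,"offset":[0,0,-20],"roll":0}]'
python3 -c "
from h import *
to(.529,-.356,.11,0)"
```

```text
time: 12.85
position: [0.4519, 0.0634, 0.1039]
ee_rot: [-179.9, -0.2, -9.4]
wrist_force: [1.2, 0.9, -0.9]
finger_gap: 0.0222
t 12.85 pos [451.9  63.4 103.9] [-179.9   -0.2   -9.4] gap 22.2 F [ 1.2  0.9 -0.9]
  roll first -9.4 then off [ 77.1 419.4  -6.1]
```

```bash
python3 -m pendant '[{"jaw":15,"offset":[0,0,0],"roll":-4.7},{"jaw":15,"offset":[0,0,0],"roll":-4.7},{"jaw":15,"offset":[8.6,46.6,0],"roll":0},{"jaw":15,"offset":[8.6,46.6,0],"roll":0},{"jaw":15,"offset":[8.6,46.6,0],"roll":0},{"jaw":15,"offset":[8.6,46.6,0],"roll":0},{"jaw":15,"offset":[8.6,46.6,0],"roll":0},{"jaw":15,"offset":[8.6,46.6,0],"roll":0},{"jaw":15,"offset":[8.6,46.6,0],"roll":0},{"jaw":15,"offset":[8.6,46.6,0],"roll":0},{"jaw":15,"offset":[8.6,46.6,0],"roll":0},{"jaw":15,"offset":[0,0,0],"roll":0}]'
python3 -c "
from h import *
to(.529,-.356,.014,0); save('wrist','w4.png')"
```

```text
time: 14.05
position: [0.5277, -0.3617, 0.0999]
ee_rot: [179.9, -0.0, -0.3]
wrist_force: [-0.6, 1.4, -1.6]
finger_gap: 0.0224
t 14.05 pos [ 527.7 -361.7   99.9] [179.9  -0.   -0.3] gap 22.4 F [-0.6  1.4 -1.6]
  roll first -0.3 then off [ 1.3 -5.7 85.9]
```

View pics/w4.png

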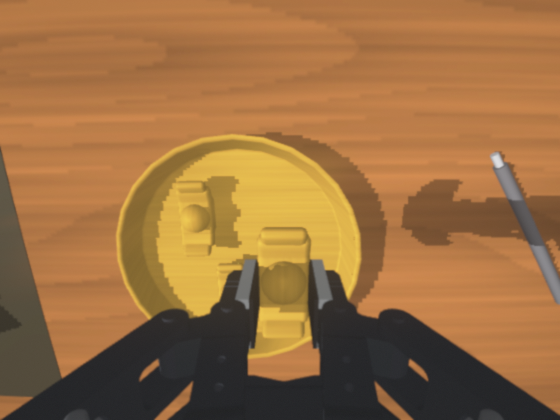

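A sits flat at (195,218) and D's front end shows at (230,265). The right side of the dish is free for B.

```bash
python3 -m pendant '[{"jaw":15,"offset":[2,-7,40],"roll":0},{"jaw":15,"offset":[0,0,31],"roll":0},{"jaw":15,"offset":[0,0,15],"roll":0},{"jaw":15,"offset":[0,0,0],"roll":0},{"jaw":36,"offset":[0,0,0],"roll":0},{"jaw":36,"offset":[0,0,0],"roll":0},{"jaw":36,"offset":[0,0,0],"roll":0},{"jaw":36,"offset":[0,0,-40],"roll":0},{"jaw":48,"offset":[0,0,-50],"roll":0},{"jaw":48,"offset":[0,0,-50],"roll":0},{"jaw":48,"offset":[0,0,-20],"roll":0},{"jaw":48,"offset":[0,0,0],"roll":0}]'
python3 -c "
from h import *
to(.527,.237,.18,0)"
```

```text
time: 15.3
position: [0.5316, -0.3507, 0.18]
ee_rot: [179.8, -0.5, -0.0]
wrist_force: [-0.2, -0.6, -0.5]
finger_gap: 0.0477
t 15.3 pos [ 531.6 -350.7  180. ] [179.8  -0.5  -0. ] gap 47.7 F [-0.2 -0.6 -0.5]
  roll first -0.0 then off [  -4.6 -587.7    0. ]
```

```bash
python3 -m pendant '[{"jaw":48,"offset":[-0.4,-47,0],"roll":0},{"jaw":48,"offset":[-0.4,-47,0],"roll":0},{"jaw":48,"offset":[-0.4,-47,0],"roll":0},{"jaw":48,"offset":[-0.4,-47,0],"roll":0},{"jaw":48,"offset":[-0.4,-47,0],"roll":0},{"jaw":48,"offset":[-0.4,-47,0],"roll":0},{"jaw":48,"offset":[-0.4,-47,0],"roll":0},{"jaw":48,"offset":[-0.4,-47,0],"roll":0},{"jaw":48,"offset":[-0.4,-47,0],"roll":4.5},{"jaw":48,"offset":[-3,-47,0],"roll":4.5},{"jaw":48,"offset":[-7,-46,0],"roll":0},{"jaw":48,"offset":[0,0,0],"roll":0}]'
python3 - <<'E'
from h import *
wlook('shutter_tab',.086,'w5.png'); wlook('packet_box',.052); to(.527,.237,.16,-9)
a=save('top','t2.png')
for o in outline_of('top','ingot1'): 
    print(round(o['score'],2),np.round(ray('top',[o['centre']],.017)[0],3))
b=cv2.imread('pics/w5.png'); cv2.imwrite('pics/b2.png',np.hstack([b[:,:400],cv2.resize(a[130:340,200:480,::-1],None,fx=1.4,fy=2)[:420]]))
E
```

```text
time: 16.5
position: [0.5273, 0.1714, 0.174]
ee_rot: [-180.0, -0.0, -8.8]
wrist_force: [0.0, -0.6, -0.1]
finger_gap: 0.0481
shutter_tab 0.91 [198. 220.] [534. 235.] rect [533. 235.] [21. 49.] yaw -8.7
packet_box 0.61 [144. 208.] [542. 286.] rect [538. 293.] [241. 135.] yaw 81.5
t 16.7 pos [526.9 166.2 174. ] [180.    0.   -9.1] gap 48.0 F [ 0.2 -0.5 -0.1]
  roll first -0.1 then off [-11.  -69.9  14. ]
0.81 [0.544 0.09  0.017]
0.78 [ 0.474 -0.326  0.017]
0.59 [ 0.532 -0.303  0.017]
0.55 [ 0.532 -0.349  0.017]
```

View pics/b2.png

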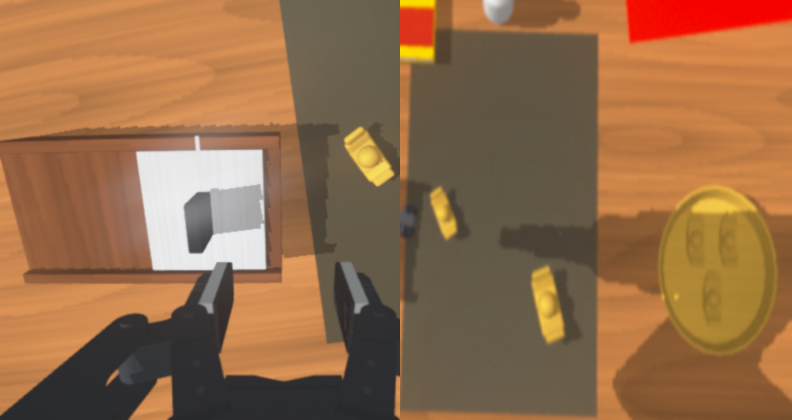

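Three ingots stand in the dish and the fourth is still on the mat at about (0.55, 0.09). The tab's dark face is at (200,220) in the wrist view. I'll move above it and measure again.

```bash
python3 -m pendant '[{"jaw":48,"offset":[-4,-35,7],"roll":0},{"jaw":48,"offset":[-5,-35,7],"roll":0},{"jaw":48,"offset":[0,0,0],"roll":0},{"jaw":48,"offset":[0,0,0],"roll":0}]'
python3 - <<'E'
from h import *
wlook('shutter_tab',.086,'w6.png'); wlook('packet_box',.052); to(.529,.237,.07,-9)
b=cv2.imread('pics/w6.png'); cv2.imwrite('pics/c6.png',b)
E
```

```text
time: 17.2
position: [0.5294, 0.2368, 0.1599]
ee_rot: [180.0, 0.0, -9.1]
wrist_force: [0.8, 0.1, 0.7]
finger_gap: 0.0479
shutter_tab 0.73 [281. 220.] [533. 239.] rect [533. 239.] [12. 48.] yaw -7.5
packet_box 0.76 [213. 199.] [543. 290.] rect [538. 294.] [238. 132.] yaw 81.9
packet_box 0.52 [444. 147.] [557. 108.] rect [555. 108.] [49. 24.] yaw 28.7
t 17.4 pos [529.7 236.3 160.7] [-180.    -0.    -9.1] gap 48.0 F [-0.5  0.2  0.3]
  roll first -0.1 then off [-0.8 -0.5 90.7]
```

View pics/w6.png

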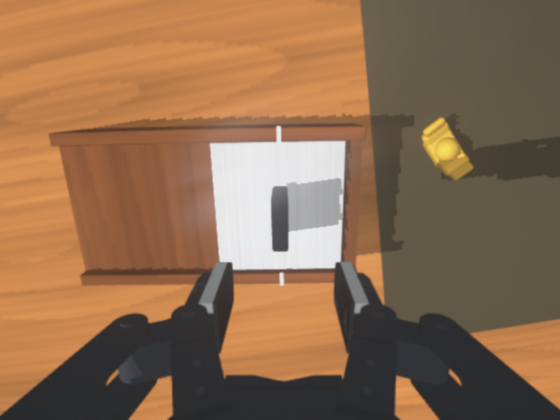

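The tab is at (281,220), between the fingers and in line with the ticks at (279,133) and (282,280). I'll descend and grip it.

```bash
python3 -m pendant '[{"jaw":44,"offset":[1,-2,40],"roll":0},{"jaw":44,"offset":[0,0,35],"roll":0},{"jaw":44,"offset":[0,0,20],"roll":0},{"jaw":44,"offset":[0,0,8],"roll":0},{"jaw":2,"offset":[0,0,0],"roll":0},{"jaw":2,"offset":[0,0,0],"roll":0},{"jaw":2,"offset":[0,0,0],"roll":0},{"jaw":2,"offset":[0,0,0],"roll":0},{"jaw":2,"offset":[0,0,0],"roll":0},{"jaw":2,"offset":[0,0,0],"roll":0},{"jaw":2,"offset":[0,0,0],"roll":0}]' 70
python3 -c "
from h import *
to(.529,.239,.056,-9)"
```

```text
time: 18.5
position: [0.5316, 0.2393, 0.0588]
ee_rot: [-179.9, -0.1, -9.0]
wrist_force: [0.6, -3.8, 6.7]
finger_gap: 0.0109
t 18.5 pos [531.6 239.3  58.8] [-1.799e+02 -1.000e-01 -9.000e+00] gap 10.9 F [ 0.6 -3.8  6.7]
  roll first -0.0 then off [-2.5  0.7  2.8]
```

```bash
python3 -m pendant '[{"jaw":2,"offset":[0,-5,0],"roll":0},{"jaw":2,"offset":[0,-5,0],"roll":0},{"jaw":2,"offset":[0,-5,0],"roll":0},{"jaw":2,"offset":[0,-5,0],"roll":0},{"jaw":2,"offset":[0,-5,0],"roll":0},{"jaw":2,"offset":[0,-5,0],"roll":0},{"jaw":2,"offset":[0,-5,0],"roll":0},{"jaw":2,"offset":[0,-5,0],"roll":0},{"jaw":2,"offset":[0,-5,0],"roll":0},{"jaw":2,"offset":[0,-3,0],"roll":0},{"jaw":2,"offset":[0,0,0],"roll":0},{"jaw":2,"offset":[0,0,0],"roll":0}]'
python3 - <<'E'
from h import *
to(.529,.239,.056,-9)
save('wrist','w7.png'); save('top','t7.png')
b=cv2.imread('pics/w7.png'); t=cv2.imread('pics/t7.png')
cv2.imwrite('pics/c7.png',np.vstack([cv2.resize(b[80:320,150:450],(750,600))[:300*2]]))
cv2.imwrite('pics/c7t.png',cv2.resize(t[190:290,60:210],(750,500),interpolation=cv2.INTER_CUBIC))
E
```

```text
time: 19.7
position: [0.5382, 0.2855, 0.0588]
ee_rot: [179.9, -0.0, -9.0]
wrist_force: [-2.4, -8.3, 10.7]
finger_gap: 0.0111
t 19.7 pos [538.2 285.5  58.8] [179.9  -0.   -9. ] gap 11.1 F [-2.4 -8.3 10.7]
  roll first -0.0 then off [-1.8 47.3  2.8]
```

View pics/c7.png

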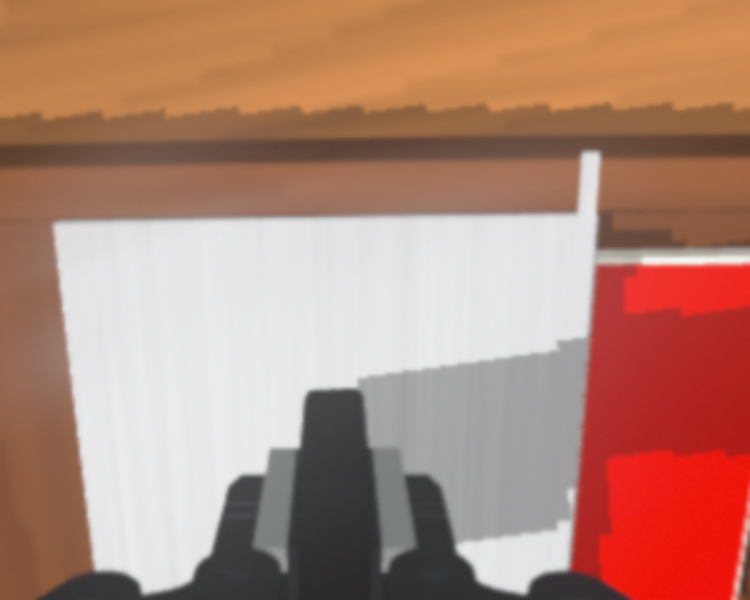

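View pics/c7t.png

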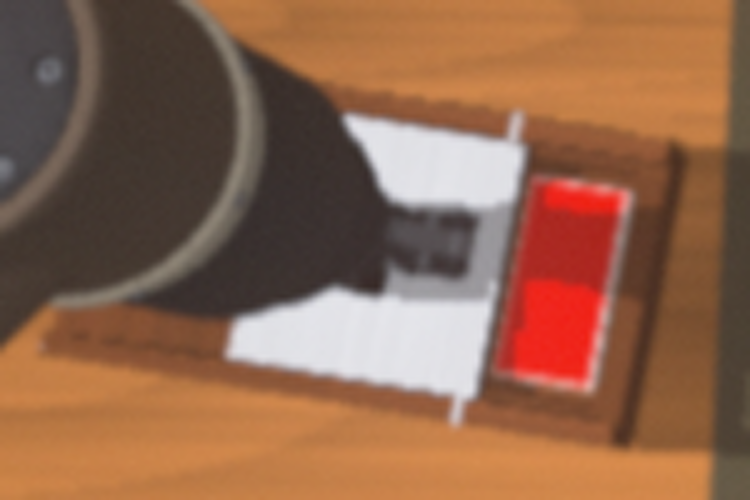

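The plate edge is 2–3 mm short of the ticks in the top view: the edge is at (523,145) and the tick line at (510,145). The wrist pose agrees, showing about 47 mm moved. The red packets are uncovered and the coins are still covered. I'll nudge it 2.5 mm further and check that it holds.

```bash
python3 -m pendant '[{"jaw":2,"offset":[0,-1.5,0],"roll":0},{"jaw":2,"offset":[0,-1,0],"roll":0},{"jaw":2,"offset":[0,0,0],"roll":0},{"jaw":2,"offset":[0,0,0],"roll":0},{"jaw":2,"offset":[0,0,0],"roll":0},{"jaw":2,"offset":[0,0,0],"roll":0},{"jaw":2,"offset":[0,0,0],"roll":0},{"jaw":2,"offset":[0,0,0],"roll":0},{"jaw":2,"offset":[0,0,0],"roll":0},{"jaw":2,"offset":[0,0,0],"roll":0}]'
python3 - <<'E'
from h import *
to(.5316,.2393,.0588,-9)
t=save('top','t8.png'); w=save('wrist','w8.png')
cv2.imwrite('pics/c8.png',np.hstack([cv2.resize(t[190:290,90:190],(400,400),interpolation=2),cv2.resize(w[80:280,250:450],(400,400))])[:,:,::-1])
for n in ['ingot1','big_ingot','glue_bottle','book','dish']:
    for o in outline_of('top',n): print(n,round(o['score'],2),np.round(o['centre'],1))
E
```

```text
time: 20.8
position: [0.5385, 0.2877, 0.0588]
ee_rot: [179.9, -0.0, -9.0]
wrist_force: [-2.9, -7.7, 10.7]
finger_gap: 0.0107
t 20.8 pos [538.5 287.7  58.8] [179.9  -0.   -9. ] gap 10.7 F [-2.9 -7.7 10.7]
  roll first -0.0 then off [ 0.8 48.9 -0. ]
ingot1 0.83 [430.9 250.1]
ingot1 0.77 [423.4 278. ]
ingot1 0.69 [231.4 236.8]
ingot1 0.56 [412.2 250.4]
big_ingot 0.94 [307.6 282.2]
glue_bottle 0.84 [270.5 125.8]
book 0.81 [189.1 131.7]
dish 0.7 [431.1 267.8]
dish 0.46 [305.1 284.5]
```

View pics/c8.png

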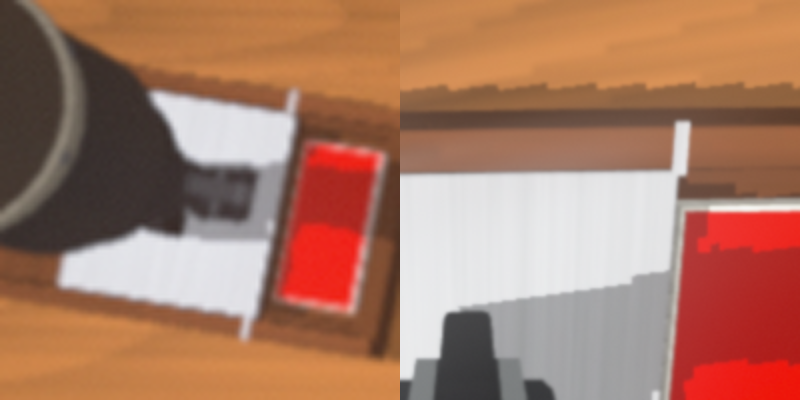

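The plate edge now lines up with the ticks in both views: tick (293,100) against edge (293,115) in the top crop, and (682,150) against (677,175) in the wrist crop. The packets are open, the coins are covered, and the spring force of about 8 N fits half travel.

```bash
python3 -c "
from cell import *
print(sign_off())"
```

```text
the job is handed in; nothing more can be done
None
```

Three small ingots are in the round dish and the fourth is still on the mat. The arm is holding the shutter half open by its tab. I handed the job in at about 21 s of the 72 s allowed.

**Last checks:**
- **Shutter:** the tool moved about 49 mm from where it gripped the tab. The plate edge lines up with the steel ticks in both the top and wrist views. The red packets are uncovered and the coins are still covered. The pull of about 8 N is close to the 9 N expected at half.
- **Ingots:** the top camera finds three in the dish and one on the mat. It once also marked the large ingot as a dish, with a low score of 0.46, which I took as a false report.
- **Left alone:** the large ingot, glue bottle and book are within about 2 pixels of where they started, roughly 5 mm and about the networks' usual error.
- **Dish:** its outline shifted by 3–5 pixels, roughly 7–11 mm. I put this down to the arm's shadow and the added ingots, but I did not rule out a small shift of the dish.

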